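# Shift a gated gear lever from second to third

### The job

The bench-mounted gear shifter stands in its second slot (left, towards the robot). With the fingertips, push its red knob forward to the cross passage, across to the right, then forward fully home into the third slot, the far right one marked with three dots, without entering the first or fourth slot on the way. Only push the knob: do not pull it up or move anything else on the bench, and leave the lever there, at rest and untouched.

Things in the scene. Friction and masses are not known exactly. Their poses are not given: they have to be found in the camera images.
- gate_center (a point): Middle of the top face of the shifter's aluminium gate plate: 130 x 120 mm, level, 105 mm above the bench, the highest part of the fixed unit. x axis: the shifter's forward (roughly away from the robot), y its left, z up. Bolted down. The H opening: lanes along x at y = +16 and -16 mm, 14 mm wide, reaching 29 mm fore and aft, joined by a cross passage 20 mm wide (x from -10 to 10 mm).
- third_slot (a point): Third slot (right forward, three black dots): where the stem's axis crosses the plate's top when fully home, 22 mm forward and 16 mm right of gate_center; same axes. One dot marks the first slot (left forward), two the second (left back), four the fourth (right back). The metal of the gate keeps the lever within the H.
- pivot (a point): Point inside the housing, 70 mm straight below gate_center, about which the lever swings both ways. Same axes. The lever is a straight steel stem, 10 mm thick, with the knob on top.
- knob_center (a point): Centre of the red knob on the lever: 42 mm across, 46 mm high, widest from 8 mm below to 10 mm above this point, 150 mm from the pivot along the stem, so 80 mm above the gate plate when upright. z axis: along the stem. Pushing it from the side with about 2 to 5 N swings the lever; the lever stays where it is left.
- gate_fore (a joint): Lever's fore-and-aft angle, rad: 0 upright, in the cross passage; negative back, positive forward; stops at -0.305 and +0.305 (fully home in a slot, the knob then 45 mm from the middle). It can go freely across within about 0.07 either side of 0.
- gate_side (a joint): Lever's sideways angle, rad: -0.225 in the middle of the left lane, 0 midway, +0.225 in the middle of the right lane (knob 33 mm right of the middle). It plays about 0.03 either way in a lane and leans on the gate's outer edge at about 0.25.
- knob_pull (a joint): How far the knob is pulled up along the stem, m: 0 down, 0.020 at most; a spring holds it down with 8 N, rising to 11 N at 0.006. It is a lock-out and must stay down.
- tape_roll: Bystander, to be left alone: cardboard tape roll lying flat, 90 mm across, 24 mm high, near the shifter's left side; loose; origin at the centre of its underside.
- spare_knob: Bystander, to be left alone: spare black gear knob standing loose, 40 mm across, 42 mm high, near the shifter's right side; loose; origin at the centre of its underside.
- screwdriver: Bystander, to be left alone: orange-handled screwdriver lying down, 170 mm long, near the shifter's right side; loose; origin at the centre of its underside, lying along its x axis.
- spray_bottle: Bystander, to be left alone: clear spray bottle standing, 48 mm across, 150 mm high, beyond the shifter; loose; origin at the centre of its underside.
- handset: Bystander, to be left alone: black radio handset lying flat, 115 x 150 x 50 mm, on the right of the bench; loose; origin at the centre of its underside.
- blue_case: Bystander, to be left alone: blue plastic case lying flat, 110 x 190 x 52 mm, on the left of the bench; loose; origin at the centre of its underside.
- terminal_block: Bystander, to be left alone: small red terminal block, 50 x 30 x 26 mm, beyond the shifter; loose; origin at the centre of its underside.

How it is judged:
By the outcome, as a careful person would: the job done as asked, in the order asked, and still so for the second after the job is handed in, with the robot touching nothing.
It also fails if it takes over 54 s, if anything falls off the work surface, if the arm or the gripper's body presses on something with over 40 N, if the wrist force passes 120 N, or if a joint passes its speed limit or range.

### The arm

A 6-joint arm with a two-finger parallel gripper is mounted at the origin on the work surface. World frame = base frame: x ahead of the robot, y to its left, z up, the work surface at z = 0. Lengths are in m, angles in rad, forces in N, time in s.
With the tool pointing down it reaches from about 0.225 to 0.875 m from the base axis. Payload 3.4 kg.
Tool frame: the origin (TCP) lies between the finger pads; the fingertips stand 8 mm ahead of it and the grasp point (between the pads) lies 11 mm behind it; z points along the fingers, y is the line along which they close (so a half turn about z gives the same grasp; the last joint's range is limited). The gripper opens to 85 mm and grips with 20 to 120 N. Pads are 22 mm wide; open, the fingers measure 114 mm over their backs; the gripper's body (76 mm by 85 mm) begins 54 mm behind the grasp point. The pads swing forward as they close: fully open they stand 13 mm farther back than shut.
Start: joints at [1.199, 0.276, 1.505, -0, 1.361, -0.121], TCP at [0.143, 0.557, 0.239] pointing down, gripper open.
Joint ranges: [-2.89, 2.89], [-0.75, 2.08], [0.22, 2.7], [-1.18, 4.32], [0.11, 2.71], [-2.7, 2.7]. Speed limits (rad/s): [2.57, 2.57, 3.14, 3.14, 3.14, 3.14].

### API

Orientations are given as a unit quaternion [w, x, y, z].
In Python, from rig import manip gives the robot as it stands.
- The arm moves only by the tool move_arm, never from a script. Its argument "deltas" is a list that holds one entry, the list of rows, each a list of 5 numbers: the shift along the tool's x, y, z normalised to -1 to 1, where 1 is 80 cm, then the turn about the tool's z normalised to -1 to 1, where 1 is 120 degrees, then the closure, from -1 (fully open) to 1 (shut). In form: [[[tx, ty, tz, twist, grip], ...]]. A call has 1 to 12 rows; each row is the pose to reach, as a shift and turn from the pose commanded when the call began, along the tool's axes at that moment; what a row does not reach only later rows make up. A row lasts 1/10 s, in which the tool goes at most 50 mm and 8.59 degrees, less where a joint would pass 70% of its speed; a pose out of reach is approached as far as the arm can. A call with a number of a shift or a turn outside -1 to 1 is refused whole. A call with a gripper value outside its range is refused whole. The fingers move at their own pace and stop on an object; "squeeze" is the grip in N (left out, the last holds). Time passes only in rows, so rows that repeat a pose let the fingers close. It gives the time, the measured TCP pose, the force, the opening and the grip force at its end, in the units of the state.
- manip.get_state(): the state, without advancing time (a new reading comes with each control period).
- manip.get_image(name): name is "scene" or "top" or "wrist"; returns the picture (400x640x3 uint8, red, green, blue); there is no depth.
- manip.camera_params(name): a dict with "fx", "fy", "cx", "cy" (pixels), "R" (3x3) and "t" (3): a world point X has camera coordinates R X + t; the wrist camera has in their place "tool_from_camera" (4x4, takes a point from camera to tool coordinates, whose origin is the TCP and whose axes are the flange's). Camera axes: x right, y down, z forward; pixel columns grow to the right and rows downward; lengths in m; the calibration is good to about 2 mm. A picture is of the moment at which its call begins: read the wrist's pose just before it. camera_params takes no time and is no camera call.
- manip.sign_off(): hands the job in; it is judged then, once.
The state is a dict: "clock": time; "qpos": joint angles; "qd": joint speeds; "effort": joint torques, N m; "position": TCP position; "ee_rot": TCP orientation; "contact_force": force on the tool from outside, world axes, zero at the start; "moment": the same for the moment, N m; "width": finger opening in m; "gripper_force": force on a finger pad.
Only numpy, scipy, OpenCV 4.12 (cv2) and the standard library are available. Lean on these libraries where they do the work, as an engineer would, in place of code of your own. Each camera call takes 0.05 s, during which the arm holds its last target. There are 200 camera calls.

## Working session

There is one attempt and no reset: what is moved stays moved. The work goes in short steps, Python scripts to look and compute and a tool call to move; the robot and the scene stay as the last step left them, time stands still between calls to the robot, and variables do not carry over. Pictures are saved under pics/ and viewed, at most 10 in all, crops included, and the job is handed in when it is done.

Besides the shell and the picture viewer there is one more tool, called after ">>>" as a command line: name --argument value ..., lists and objects as JSON in quotes. move_arm: Moves the arm, as the interface text tells. Scaled input: -1 to 1 covers 80 cm each way for a shift and 120 degrees each way for a turn. Its arguments: {"type":"object","properties":{"deltas":{"type":"array","items":{"type":"array","items":{"type":"array","items":{"type":"number","minimum":-1,"maximum":1}}}},"squeeze":{"type":"number"}},"required":["deltas"]}

```bash
mkdir -p pics
python3 - <<'E'
from rig import manip
import cv2,numpy as np
s=manip.get_state();print({k:np.round(v,3).tolist() for k,v in s.items()})
for n in("scene","top"):
    im=manip.get_image(n);cv2.imwrite(f"pics/{n}0.png",im[:,:,::-1])
    print(n,{k:np.round(v,3).tolist() for k,v in manip.camera_params(n).items()})
E
```

```text
{'clock': 0.0, 'qpos': [1.199, 0.277, 1.506, -0.0, 1.361, -0.121], 'qd': [0.003, -0.002, 0.0, -0.002, 0.0, 0.0], 'effort': [-0.001, -41.678, -24.581, -0.0, 0.011, -0.0], 'position': [0.143, 0.557, 0.238], 'ee_rot': [-0.0, 0.125, 0.992, -0.001], 'contact_force': [0.243, 0.254, 0.471], 'moment': [-0.001, 0.025, 0.017], 'gripper_force': 0.0, 'width': 0.085}
scene {'fx': 474.924, 'fy': 474.924, 'cx': 320.31, 'cy': 200.108, 'R': [[0.714, 0.7, 0.011], [0.563, -0.565, -0.603], [-0.416, 0.437, -0.797]], 't': [-0.436, -0.262, 1.804]}
top {'fx': 390.468, 'fy': 390.468, 'cx': 315.21, 'cy': 198.34, 'R': [[-0.029, -0.999, 0.016], [-0.993, 0.027, -0.111], [0.111, -0.019, -0.994]], 't': [0.001, 0.625, 1.165]}
```

View pics/scene0.png

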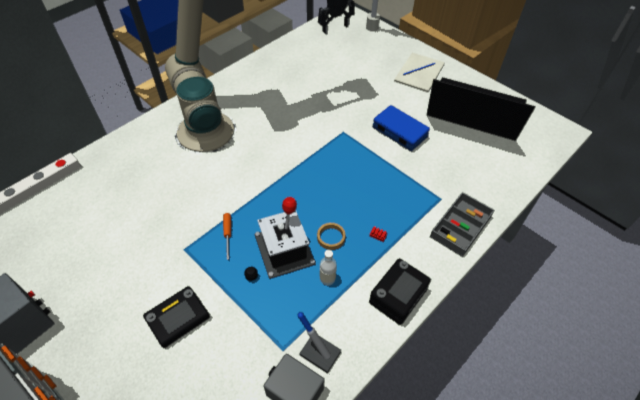

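View pics/top0.png

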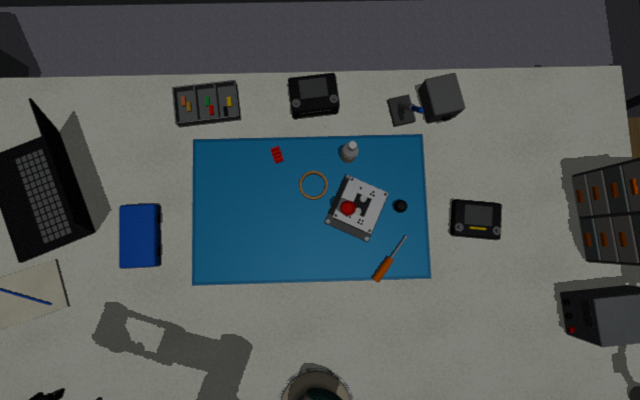

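The scene view shows the shifter at about (285,235), with its knob at (289,205). In the top view the plate is at about (360,207), turned some 25° clockwise, with the knob at (348,207). The tape roll is at (313,185), the spare knob at (400,206), the screwdriver at (390,258) and the bottle at (349,151). Next I'll measure the plate corners and the knob.

```bash
cat > h.py <<'E'
import numpy as np,cv2
from rig import manip
def ray(n,uv):
    c=manip.camera_params(n);R=np.array(c["R"]);t=np.array(c["t"])
    d=R.T@np.array([(uv[0]-c["cx"])/c["fx"],(uv[1]-c["cy"])/c["fy"],1]);return -R.T@t,d/np.linalg.norm(d)
def onz(n,uv,z):
    o,d=ray(n,uv);return o+d*(z-o[2])/d[2]
def tri(a,b):
    (o1,d1),(o2,d2)=a,b
    s=np.linalg.lstsq(np.c_[d1,-d2],o2-o1,rcond=None)[0]
    p,q=o1+s[0]*d1,o2+s[1]*d2;return (p+q)/2,np.linalg.norm(p-q)
def proj(n,X):
    c=manip.camera_params(n);p=np.array(c["R"])@X+np.array(c["t"]);return c["fx"]*p[0]/p[2]+c["cx"],c["fy"]*p[1]/p[2]+c["cy"]
def red(im,box):
    h=cv2.cvtColor(im,cv2.COLOR_RGB2HSV);m=((h[...,0]<8)|(h[...,0]>172))&(h[...,1]>150)&(h[...,2]>60)
    k=np.zeros_like(m);x0,y0,x1,y1=box;k[y0:y1,x0:x1]=m[y0:y1,x0:x1];return k
E
python3 - <<'E'
from h import *
B={"scene":(255,185,320,290),"top":(315,165,400,250)}
out=[];rk={}
for n in B:
    im=cv2.imread(f"pics/{n}0.png")[:,:,::-1].copy();x0,y0,x1,y1=B[n]
    k=red(im,B[n]);ys,xs=np.nonzero(k);c=((xs.min()+xs.max())/2,(ys.min()+ys.max())/2);rk[n]=(xs.mean(),ys.mean());print(n,"red",rk[n],c,k.sum())
    h=cv2.cvtColor(im,cv2.COLOR_RGB2HSV);m=((h[...,1]<50)&(h[...,2]>120)).astype(np.uint8);w=np.zeros_like(m);w[y0:y1,x0:x1]=m[y0:y1,x0:x1]
    w|=k.astype(np.uint8)*(n=="top")
    nn,l,st,ce=cv2.connectedComponentsWithStats(w);i=1+np.argmax(st[1:,4])
    r=cv2.minAreaRect(np.argwhere(l==i)[:,::-1].astype(np.float32));print(st[i],r)
    if n=="top":
        P=np.array([onz(n,q,.105) for q in cv2.boxPoints(r)]);print(P.round(4),P.mean(0),[np.linalg.norm(P[j]-P[j-1]) for j in range(4)])
    out.append(cv2.resize(im[y0-5:y1+5,x0-10:x1+10],(400,480),interpolation=cv2.INTER_CUBIC))
print(tri(ray("scene",rk["scene"]),ray("top",rk["top"])))
cv2.imwrite("pics/c1.png",np.hstack(out)[:,:,::-1])
for nm,uv,z in[("bottle",(349,153),.1),("tape",(313,185),.02),("spare",(400,206),.03),("sd tip",(406,236),.01),("sd end",(377,279),.01)]:print(nm,onz("top",uv,z).round(3))
E
```

```text
scene red (np.float64(288.9425287356322), np.float64(204.71264367816093)) (np.float64(289.0), np.float64(205.0)) 174
[ 258  212   51   43 1115] ((283.041259765625, 231.63763427734375), (37.06787872314453, 42.431705474853516), 73.3007583618164)
top red (np.float64(347.5987654320988), np.float64(207.62345679012347)) (np.float64(347.5), np.float64(208.0)) 162
[ 335  178   51   53 1039] ((360.3344421386719, 204.46714782714844), (40.31047439575195, 43.34931945800781), 23.749494552612305)
[[ 0.5639 -0.0655  0.105 ]
 [ 0.6782 -0.1204  0.105 ]
 [ 0.6276 -0.2258  0.105 ]
 [ 0.5143 -0.1699  0.105 ]] [ 0.59598396 -0.1454048   0.105     ] [np.float64(0.11555491562757264), np.float64(0.12678063259897865), np.float64(0.11695912190869505), np.float64(0.12638997969415683)]
(array([ 0.5807006 , -0.10092258,  0.17973027]), np.float64(0.0011116679058080989))
bottle [ 0.749 -0.119  0.1  ]
tape [ 0.669 -0.011  0.02 ]
spare [ 0.594 -0.278  0.03 ]
sd tip [ 0.502 -0.296  0.01 ]
sd end [ 0.373 -0.2    0.01 ]
```

View pics/c1.png

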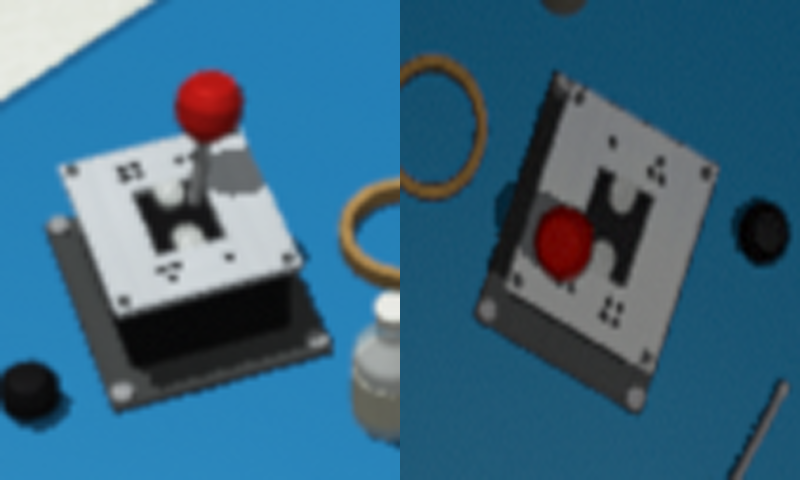

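The crop shows the H opening centred at top pixel (361,205) and the three-dot slot up and to the right, so the shifter's forward direction is about -25.7° in yaw. The knob is over the left-back slot. I'm moving to a stand-off behind it with the fingers shut.

>>> move_arm --deltas '[[[-0.625,-0.656,-0.112,0.094,1],[-0.625,-0.656,-0.112,0.094,1],[-0.625,-0.656,-0.112,0.094,1],[-0.625,-0.656,-0.112,0.094,1],[-0.625,-0.656,-0.112,0.094,1],[-0.625,-0.656,-0.112,0.094,1],[-0.625,-0.656,-0.112,0.094,1],[-0.625,-0.656,-0.112,0.094,1],[-0.625,-0.656,-0.112,0.094,1],[-0.625,-0.656,-0.112,0.094,1],[-0.625,-0.656,-0.112,0.094,1],[-0.625,-0.656,-0.112,0.094,1]]]'

```text
clock: 1.3
position: [0.4339, 0.0355, 0.313]
ee_rot: [-0.0, 0.222, 0.975, 0.0]
contact_force: [1.2, 0.8, -0.1]
width: 0.0004
gripper_force: 0.0
```

>>> move_arm --deltas '[[[-0.11,-0.08,-0.01,0,1],[-0.11,-0.08,-0.01,0,1],[-0.11,-0.08,-0.01,0,1],[-0.11,-0.08,-0.01,0,1],[-0.11,-0.08,-0.01,0,1],[-0.11,-0.08,-0.01,0,1]]]'

```text
clock: 1.9
position: [0.4843, -0.0568, 0.3208]
ee_rot: [-0.0, 0.221, 0.975, 0.0]
contact_force: [-0.4, -0.2, -0.6]
width: -0.0005
gripper_force: 0.0
```

Run:
```python
from h import *
s=manip.get_state();print(s["position"],s["ee_rot"],s["contact_force"])
im=manip.get_image("wrist");cv2.imwrite("pics/w1.png",im[:,:,::-1])
c=manip.camera_params("wrist");print({k:np.round(v,3).tolist() for k,v in c.items()})
np.savez("w1.npz",p=s["position"],q=s["ee_rot"])
```

```text
[ 0.48432133 -0.05678281  0.32083844] [-3.91091712e-04  2.21121915e-01  9.75246030e-01  3.57120748e-04] [-0.36894355 -0.20391076 -0.57720543]
{'fx': 294.471, 'fy': 294.471, 'cx': 326.824, 'cy': 198.588, 'tool_from_camera': [[0.001, -0.954, -0.299, 0.077], [1.0, 0.001, 0.0, 0.001], [0.0, -0.299, 0.954, -0.135], [0.0, 0.0, 0.0, 1.0]]}
```

View pics/w1.png

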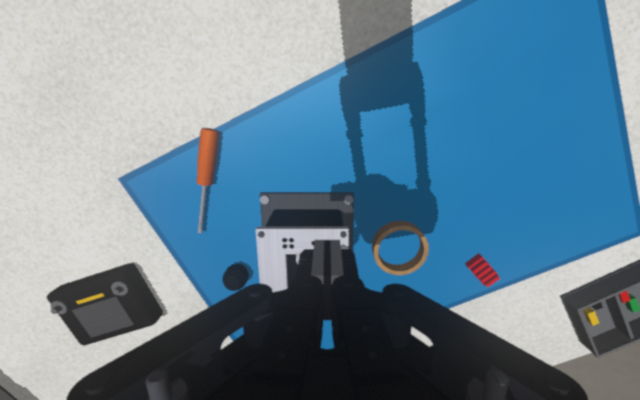

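The wrist view shows the plate's rear edge square to the tool, with corners at about (257,228) and (352,228). The gripper hides the knob, so I'm moving forward over the gate to see it.

>>> move_arm --deltas '[[[-0.06,0,-0.05,0,1],[-0.12,0,-0.06,0,1],[-0.18,0,-0.06,0,1],[-0.24,0,-0.06,0,1],[-0.25,0,-0.06,0,1],[-0.25,0,-0.06,0,1],[-0.25,0,-0.06,0,1]]]'

```text
clock: 2.65
position: [0.6648, -0.1434, 0.3688]
ee_rot: [-0.001, 0.221, 0.975, 0.0]
contact_force: [-0.0, -0.1, 1.2]
width: 0.0001
gripper_force: 0.0
```

```bash
cat >> h.py <<'E'
from scipy.spatial.transform import Rotation as Ro
def wT(s):
    T=np.eye(4);q=np.array(s["ee_rot"]);T[:3,:3]=Ro.from_quat(q[[1,2,3,0]]).as_matrix();T[:3,3]=s["position"]
    return T@np.array(manip.camera_params("wrist")["tool_from_camera"])
def wray(T,uv):
    c=manip.camera_params("wrist");d=T[:3,:3]@np.array([(uv[0]-c["cx"])/c["fx"],(uv[1]-c["cy"])/c["fy"],1]);return T[:3,3],d/np.linalg.norm(d)
def wz(T,uv,z):
    o,d=wray(T,uv);return o+d*(z-o[2])/d[2]
E
python3 - <<'E'
from h import *
s=manip.get_state();print(s["position"],s["ee_rot"])
T=wT(s);im=manip.get_image("wrist");cv2.imwrite("pics/w2.png",im[:,:,::-1]);np.save("T2.npy",T)
E
```

```text
[ 0.66482026 -0.14338787  0.36877879] [-7.78811858e-04  2.21235657e-01  9.75220026e-01  2.79135735e-04]
```

View pics/w2.png

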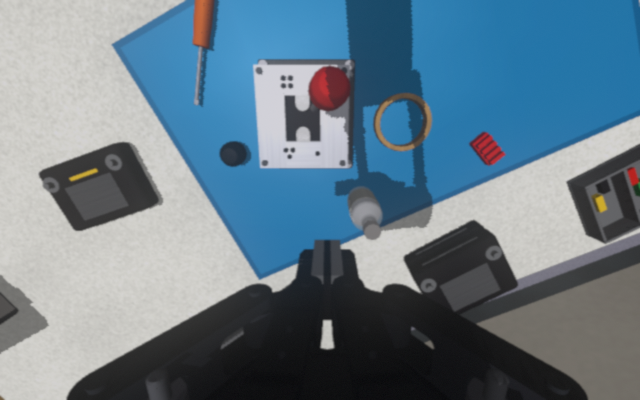

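This gives a full view of the plate, with corners at about (254,64), (353,64), (352,167) and (259,167), and of the knob at (330,88).

Run:
```python
from h import *
T=np.load("T2.npy");im=cv2.imread("pics/w2.png")[:,:,::-1].copy()
k=red(im,(280,50,370,130));ys,xs=np.nonzero(k);kc=(xs.mean(),ys.mean());print("knob",kc,xs.min(),xs.max(),ys.min(),ys.max())
h=cv2.cvtColor(im,cv2.COLOR_RGB2HSV);m=((h[...,1]<50)&(h[...,2]>110)).astype(np.uint8)
w=np.zeros_like(m);w[55:185,245:358]=m[55:185,245:358];w|=k.astype(np.uint8)
n,l,st,_=cv2.connectedComponentsWithStats(w);i=1+np.argmax(st[1:,4])
hull=cv2.convexHull(np.argwhere(l==i)[:,::-1].astype(np.int32));print(st[i],cv2.approxPolyDP(hull,6,True)[:,0].tolist())
for nm,C in {"edges":[(254,64),(353,64),(352,167),(259,167)]}.items():
    P=np.array([wz(T,c,.105) for c in C]);print(P.round(4).tolist(),P.mean(0).round(4));f=(P[2]+P[3]-P[0]-P[1])/2;print(np.linalg.norm(f),np.degrees(np.arctan2(f[1],f[0])),np.linalg.norm(P[1]-P[0]),np.linalg.norm(P[2]-P[3]))
ho=((h[...,2]<60)).astype(np.uint8);b=np.zeros_like(ho);b[85:150,275:325]=ho[85:150,275:325];ys,xs=np.nonzero(b);print("H bbox",xs.min(),xs.max(),ys.min(),ys.max())
for z in(.1745,.18):print(wz(T,kc,z).round(4))
print(tri(wray(T,kc),ray("scene",(288.9,204.7))),tri(wray(T,kc),ray("top",(347.6,207.6))))
```

```text
knob (np.float64(327.5588888888889), np.float64(85.59)) 311 346 68 106
[ 254   60   98  108 6994] [[349, 167], [261, 167], [259, 60], [350, 60]]
[[0.5116, -0.1694, 0.105], [0.5646, -0.0584, 0.105], [0.6826, -0.1123, 0.105], [0.6276, -0.2276, 0.105]] [ 0.5966 -0.1419  0.105 ]
0.12970429680136067 -25.637528798765672 0.12299028373638597 0.12773962809571285
H bbox 318 318 109 109
[ 0.5776 -0.0997  0.1745]
[ 0.5779 -0.0999  0.18  ]
(array([ 0.57779404, -0.09962309,  0.17573315]), np.float64(0.00040682952780622054)) (array([ 0.57930218, -0.09968277,  0.19422578]), np.float64(0.0017467737324373307))
```

>>> move_arm --deltas '[[[0.06,0.004,0,0,1],[0.12,0.004,0,0,1],[0.18,0.004,0,0,1],[0.2,0.004,0,0,1],[0.2,0.004,0.05,0,1],[0.2,0.004,0.1,0,1],[0.2,0.004,0.15,0,1],[0.2,0.004,0.2,0,1],[0.2,0.004,0.23,0,1],[0.2,0.004,0.245,0,1],[0.2,0.004,0.245,0,1],[0.2,0.004,0.245,0,1]]]'

```text
clock: 3.9
position: [0.5232, -0.0726, 0.1746]
ee_rot: [0.001, 0.222, 0.975, -0.0]
contact_force: [0.9, 0.2, 1.1]
width: -0.0001
gripper_force: 0.0
```

>>> move_arm --deltas '[[[-0.012,0,0,0,1],[-0.024,0,0,0,1],[-0.03,0,0,0,1],[-0.036,0,0,0,1],[-0.042,0,0,0,1],[-0.048,0,0,0,1],[-0.054,0,0,0,1],[-0.06,0,0,0,1],[-0.066,0,0,0,1],[-0.07,0,0,0,1],[-0.07,0,0,0,1]]]'

```text
clock: 5.0
position: [0.5738, -0.0973, 0.1729]
ee_rot: [0.0, 0.222, 0.975, -0.0]
contact_force: [-0.8, 2.2, 0.5]
width: -0.0
gripper_force: 0.6
```

```bash
cat >> h.py <<'E'
C=np.array([.5963,-.144]);F=np.array([.9015,-.4328]);L=np.array([.4328,.9015])
def rel(p): d=np.array(p)[:2]-C;return (d@F*1e3).round(1),(d@L*1e3).round(1)
def look(tag):
    s=manip.get_state();print("tcp",rel(s["position"]),np.round(s["position"],4),"F",np.round(s["contact_force"],1))
    r={}
    for n,b in(("scene",(245,180,330,270)),("top",(315,165,410,250))):
        im=manip.get_image(n);cv2.imwrite(f"pics/{tag}_{n}.png",im[:,:,::-1]);k=red(im,b);ys,xs=np.nonzero(k)
        r[n]=(xs.mean(),ys.mean()) if len(xs) else None;print(n,r[n],len(xs), rel(onz(n,r[n],.178)) if r[n] else "")
    if all(r.values()):
        p,e=tri(ray("scene",r["scene"]),ray("top",r["top"]));print("knob",rel(p),p.round(4),e)
E
python3 -c "
from h import *
look('a')
a=cv2.imread('pics/a_scene.png')[170:270,235:335];b=cv2.imread('pics/a_top.png')[160:260,310:410]
cv2.imwrite('pics/a.png',cv2.resize(np.hstack([a,b]),(800,400),interpolation=cv2.INTER_CUBIC))"
```

```text
tcp (np.float64(-40.5), np.float64(32.4)) [ 0.5738 -0.0973  0.1729] F [-0.8  2.2  0.5]
scene (np.float64(291.59659090909093), np.float64(210.17045454545453)) 176 (np.float64(-12.9), np.float64(33.1))
top None 0
```

View pics/a.png

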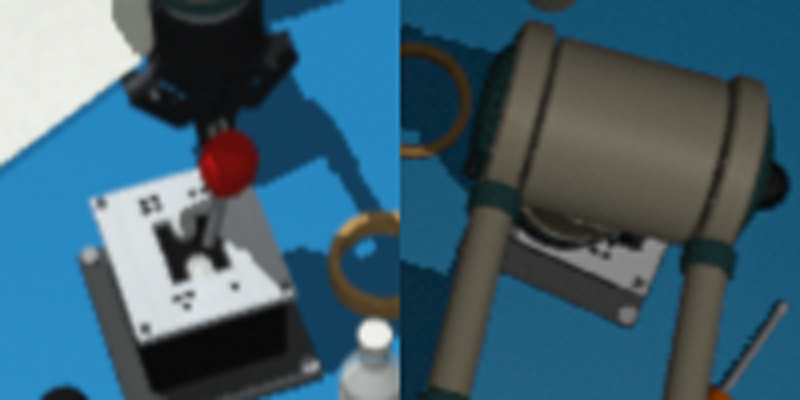

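The lever now sits just short of the cross passage, with the knob at scene pixel (292,210). I'll check the plate centre in the same camera to rule out bias.

```bash
python3 -c "
from h import *
P=[onz('scene',u,.105) for u in((257.5,220.75),(308.75,243),(270,255))]
print([rel(p) for p in P],rel((P[0]+P[1])/2), rel(onz('scene',(288.94,204.71),.1757)))"
```

```text
[(np.float64(-60.9), np.float64(-62.0)), (np.float64(65.1), np.float64(57.7)), (np.float64(66.1), np.float64(-60.0))] (np.float64(2.1), np.float64(-2.2)) (np.float64(-35.8), np.float64(32.3))
```

>>> move_arm --deltas '[[[-0.004,0,0,0,1],[-0.007,0,0,0,1],[-0.007,0,0,0,1]]]'

```text
clock: 5.4
position: [0.5785, -0.0995, 0.173]
ee_rot: [0.0, 0.222, 0.975, 0.0]
contact_force: [-1.0, 0.5, 1.2]
width: 0.0001
gripper_force: 0.8
```

>>> move_arm --deltas '[[[-0.004,0,0,0,1],[-0.007,0,0,0,1],[-0.007,0,0,0,1],[-0.007,0,0,0,1]]]'

```text
clock: 5.8
position: [0.5835, -0.102, 0.1729]
ee_rot: [0.0, 0.222, 0.975, -0.0]
contact_force: [-0.9, 0.9, 0.7]
width: -0.0001
gripper_force: 0.5
```

```bash
python3 -c "
from h import *
look('b')"
```

```text
tcp (np.float64(-29.7), np.float64(32.3)) [ 0.5835 -0.102   0.1729] F [-0.9  0.9  0.7]
scene (np.float64(292.84705882352944), np.float64(212.85294117647058)) 170 (np.float64(-2.7), np.float64(33.6))
top None 0
```

>>> move_arm --deltas '[[[0.025,0,0,0,1],[0.05,0,0,0,1],[0.05,0.04,0,0,1],[0.05,0.072,0,0,1],[0.05,0.072,0,0,1],[0.01,0.072,0,0,1],[-0.025,0.072,0,0,1],[-0.035,0.072,0,0,1],[-0.035,0.072,0,0,1],[-0.035,0.072,0,0,1]]]'

```text
clock: 6.9
position: [0.6322, -0.062, 0.1725]
ee_rot: [-0.001, 0.222, 0.975, 0.0]
contact_force: [0.7, -0.2, 0.4]
width: 0.0001
gripper_force: 0.0
```

```bash
python3 -c "
from h import *
look('c')
a=cv2.imread('pics/c_scene.png')[170:270,235:335]
cv2.imwrite('pics/c.png',cv2.resize(a,(600,600),interpolation=cv2.INTER_CUBIC))"
```

```text
tcp (np.float64(-3.1), np.float64(89.4)) [ 0.6322 -0.062   0.1725] F [ 0.7 -0.2  0.4]
scene (np.float64(292.8666666666667), np.float64(212.95757575757577)) 165 (np.float64(-2.4), np.float64(33.5))
top (np.float64(353.9846153846154), np.float64(198.98461538461538)) 65 (np.float64(-3.7), np.float64(26.1))
knob (np.float64(-2.8), np.float64(29.8)) [ 0.6066 -0.116   0.1789] 0.007562586977902969
```

View pics/c.png

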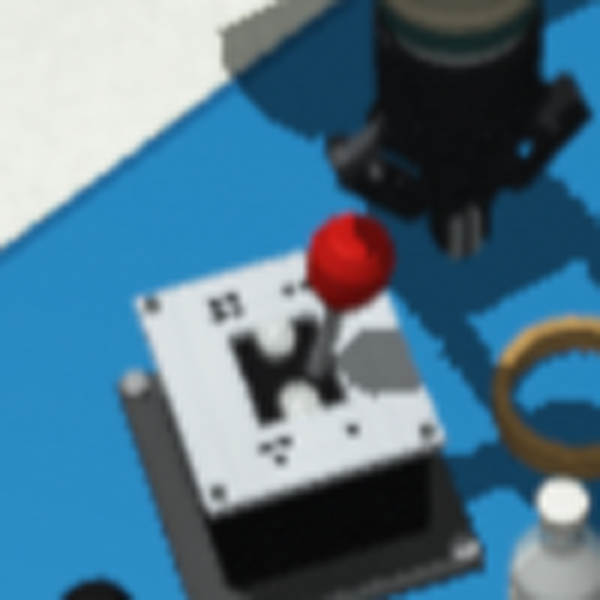

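The stem sits in the cross passage at about (320,370) in the crop, and the poker is clear to the left of the knob. Now pushing right.

>>> move_arm --deltas '[[[0,-0.015,0,0,1],[0,-0.025,0,0,1],[0,-0.032,0,0,1],[0,-0.039,0,0,1],[0,-0.046,0,0,1],[0,-0.053,0,0,1],[0,-0.06,0,0,1],[0,-0.067,0,0,1],[0,-0.074,0,0,1],[0,-0.081,0,0,1],[0,-0.088,0,0,1],[0,-0.09,0,0,1]]]'

```text
clock: 8.2
position: [0.6019, -0.1277, 0.1728]
ee_rot: [-0.0, 0.222, 0.975, -0.0]
contact_force: [0.2, 1.5, 0.5]
width: -0.0001
gripper_force: 0.8
```

```bash
python3 -c "
from h import *
look('d')"
```

```text
tcp (np.float64(-2.0), np.float64(17.1)) [ 0.6019 -0.1277  0.1728] F [0.2 1.5 0.5]
scene (np.float64(275.978417266187), np.float64(218.18705035971223)) 139 (np.float64(-1.0), np.float64(-17.3))
top (np.float64(370.25), np.float64(209.375)) 8 (np.float64(-11.7), np.float64(-25.3))
knob (np.float64(-8.9), np.float64(-21.1)) [ 0.5791 -0.1592  0.1691] 0.010801513499742269
```

>>> move_arm --deltas '[[[0,-0.007,0,0,1],[0,-0.013,0,0,1],[0,-0.018,0,0,1],[0,-0.02,0,0,1],[0,-0.02,0,0,1]]]'

```text
clock: 8.8
position: [0.595, -0.1417, 0.1726]
ee_rot: [-0.0, 0.222, 0.975, -0.0]
contact_force: [0.3, 0.7, -0.5]
width: -0.0003
gripper_force: 0.4
```

```bash
python3 -c "
from h import *
look('e')"
```

```text
tcp (np.float64(-2.1), np.float64(1.5)) [ 0.595  -0.1417  0.1726] F [ 0.3  0.7 -0.5]
scene (np.float64(270.48979591836735), np.float64(219.9047619047619)) 147 (np.float64(-0.5), np.float64(-33.6))
top (np.float64(376.5), np.float64(212.0)) 6 (np.float64(-11.3), np.float64(-43.6))
knob (np.float64(-8.4), np.float64(-38.5)) [ 0.5721 -0.1751  0.1697] 0.012661688893507694
```

>>> move_arm --deltas '[[[0,0.02,0,0,1],[0,0.02,0,0,1],[0.035,0.02,0,0,1],[0.075,0.02,0,0,1],[0.075,0.02,0,0,1],[0.075,-0.01,0,0,1],[0.075,-0.043,0,0,1],[0.075,-0.043,0,0,1],[0.075,-0.043,0,0,1]]]'

```text
clock: 9.8
position: [0.527, -0.1466, 0.1731]
ee_rot: [0.0, 0.222, 0.975, 0.0]
contact_force: [1.2, 0.3, -0.4]
width: 0.0002
gripper_force: 0.0
```

```bash
python3 -c "
from h import *
look('f')
a=cv2.imread('pics/f_scene.png')[170:270,235:335]
cv2.imwrite('pics/f.png',cv2.resize(a,(600,600),interpolation=cv2.INTER_CUBIC))"
```

```text
tcp (np.float64(-61.3), np.float64(-32.4)) [ 0.527  -0.1466  0.1731] F [ 1.2  0.3 -0.4]
scene (np.float64(270.52694610778445), np.float64(219.2814371257485)) 167 (np.float64(-2.5), np.float64(-32.9))
top None 0
```

View pics/f.png

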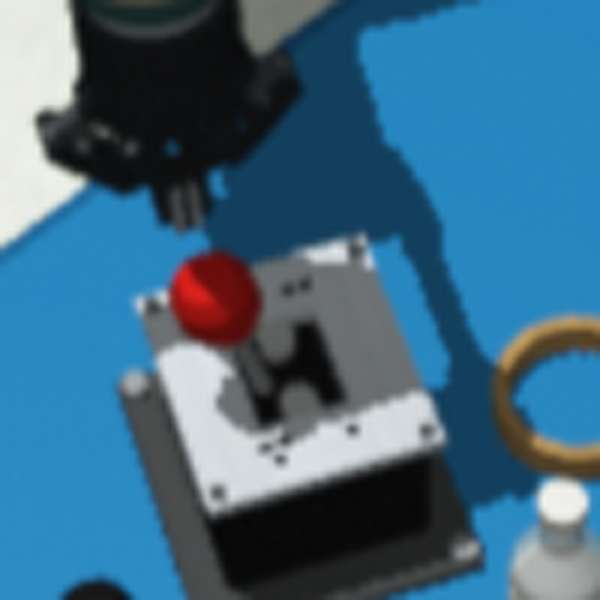

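The stem is in the right lane, at the cross passage, and the poker is behind the knob. Pushing forward.

>>> move_arm --deltas '[[[-0.015,0,0,0,1],[-0.027,0,0,0,1],[-0.034,0,0,0,1],[-0.041,0,0,0,1],[-0.048,0,0.001,0,1],[-0.055,0,0.002,0,1],[-0.062,0,0.003,0,1],[-0.069,0,0.004,0,1],[-0.076,0,0.005,0,1],[-0.083,0,0.005,0,1],[-0.083,0,0.005,0,1]]]'

```text
clock: 11.0
position: [0.587, -0.1755, 0.1685]
ee_rot: [0.0, 0.222, 0.975, 0.0]
contact_force: [0.0, 0.4, 0.2]
width: -0.0003
gripper_force: 0.3
```

```bash
python3 -c "
from h import *
look('g')"
```

```text
tcp (np.float64(5.2), np.float64(-32.4)) [ 0.587  -0.1755  0.1685] F [0.  0.4 0.2]
scene (np.float64(274.63690476190476), np.float64(230.0654761904762)) 168 (np.float64(36.5), np.float64(-32.4))
top None 0
```

>>> move_arm --deltas '[[[-0.003,0,0,0,1],[-0.006,0,0,0,1],[-0.009,0,0,0,1],[-0.009,0,0,0,1]]]'

```text
clock: 11.5
position: [0.5927, -0.1784, 0.1686]
ee_rot: [-0.0, 0.222, 0.975, 0.0]
contact_force: [-0.9, 0.2, -0.9]
width: -0.0001
gripper_force: 0.9
```

>>> move_arm --deltas '[[[-0.002,0,0,0,1],[-0.004,0,0,0,1],[-0.004,0,0,0,1]]]'

```text
clock: 11.8
position: [0.5952, -0.1794, 0.1685]
ee_rot: [-0.001, 0.222, 0.975, 0.0]
contact_force: [-2.8, 1.0, -3.1]
width: -0.0002
gripper_force: 1.6
```

```bash
python3 -c "
from h import *
look('h')"
```

```text
tcp (np.float64(14.4), np.float64(-32.4)) [ 0.5952 -0.1794  0.1685] F [-2.8  1.  -3.1]
scene (np.float64(275.6358024691358), np.float64(232.66666666666666)) 162 (np.float64(45.7), np.float64(-32.3))
top None 0
```

>>> move_arm --deltas '[[[-0.001,0,0.001,0,1],[-0.002,0,0.002,0,1],[-0.002,0,0.002,0,1]]]'

```text
clock: 12.2
position: [0.5965, -0.18, 0.168]
ee_rot: [-0.0, 0.222, 0.975, 0.0]
contact_force: [-5.8, 1.6, 1.9]
width: 0.0003
gripper_force: 3.0
```

```bash
python3 -c "
from h import *
look('i')"
```

```text
tcp (np.float64(15.8), np.float64(-32.4)) [ 0.5965 -0.18    0.168 ] F [-5.8  1.6  1.9]
scene (np.float64(275.7743902439024), np.float64(232.90243902439025)) 164 (np.float64(46.6), np.float64(-32.1))
top None 0
```

>>> move_arm --deltas '[[[-0.001,0,0.001,0,1],[-0.002,0,0.001,0,1],[-0.002,0,0.001,0,1]]]'

```text
clock: 12.6
position: [0.597, -0.1803, 0.1674]
ee_rot: [-0.001, 0.222, 0.975, 0.0]
contact_force: [-8.1, 3.3, 4.8]
width: -0.0002
gripper_force: 4.2
```

```bash
python3 -c "
from h import *
look('j')"
```

```text
tcp (np.float64(16.3), np.float64(-32.4)) [ 0.597  -0.1803  0.1674] F [-8.1  3.3  4.8]
scene (np.float64(275.8848484848485), np.float64(233.06060606060606)) 165 (np.float64(47.2), np.float64(-32.0))
top None 0
```

The lever is against the stop: the force is rising and the knob no longer moves. I'm backing straight off and raising the tool.

>>> move_arm --deltas '[[[0.01,0,0,0,1],[0.04,0,0,0,1],[0.09,0,0,0,1],[0.14,0,0,0,1],[0.15,0,-0.06,0,1],[0.15,0,-0.12,0,1],[0.2,0,-0.15,0,1],[0.25,0,-0.15,0,1],[0.25,0,-0.15,0,1],[0.25,0,-0.15,0,1]]]'

```text
clock: 13.7
position: [0.4192, -0.0948, 0.2878]
ee_rot: [0.003, 0.222, 0.975, -0.001]
contact_force: [0.9, -1.2, -0.2]
width: -0.0002
gripper_force: 0.0
```

```bash
python3 -c "
from h import *
look('k')
a=cv2.imread('pics/k_scene.png')[170:270,235:335];b=cv2.imread('pics/k_top.png')[160:260,310:410]
cv2.imwrite('pics/k.png',cv2.resize(np.hstack([a,b]),(800,400),interpolation=cv2.INTER_CUBIC))"
```

```text
tcp (np.float64(-180.9), np.float64(-32.3)) [ 0.4192 -0.0948  0.2878] F [ 0.9 -1.2 -0.2]
scene (np.float64(275.73548387096776), np.float64(232.6451612903226)) 155 (np.float64(45.7), np.float64(-32.0))
top (np.float64(380.97093023255815), np.float64(190.91860465116278)) 172 (np.float64(46.5), np.float64(-32.2))
knob (np.float64(46.3), np.float64(-32.1)) [ 0.6242 -0.193   0.1789] 3.3333450846380825e-05
```

View pics/k.png

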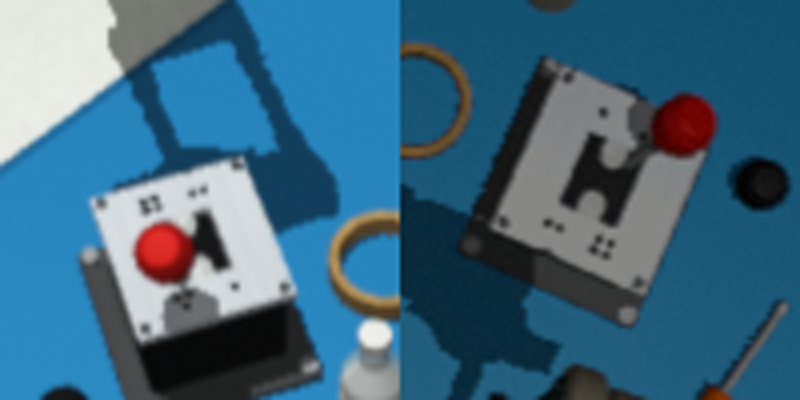

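The top view shows the knob at the far right with the stem at the front end of the three-dot lane. It measures 46 mm forward and 32 mm right of the gate centre. The bystanders are in place and the robot is clear.

```bash
python3 -c "
from rig import manip
print(manip.sign_off())"
```

```text
the job is handed in; nothing more can be done
None
```

The lever is fully home in the third slot, pushed there through the cross passage without entering the first or fourth slot; the arm is clear, no bystander looks moved, and I handed the job in at about 14 s (the hand-in returned no verdict).

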